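Torque the disc nut of a flat lap with a click wrench under its push-push spindle lock

ROBOT

A 6-joint arm with a two-finger parallel gripper is mounted at the origin on the work surface. World frame = base frame: x ahead of the robot, y to its left, z up, the work surface at z = 0. Lengths are in m, angles in rad, forces in N, time in s.
With the tool pointing down it reaches from about 0.25 to 0.775 m from the base axis. Payload 8.9 kg.
Tool frame: the origin (TCP) lies on the front face of the gripper's body, between the roots of the fingers; the fingertips stand 73 mm ahead of it and the grasp point (between the pads) lies 54 mm ahead of it (bot.tips_ahead is the distance from the TCP to the fingertips, in m); z points along the fingers, y is the line along which they close (so a half turn about z gives the same grasp; the last joint's range is limited). The gripper opens to 85 mm and grips with 20 to 120 N. Pads are 22 mm wide; open, the fingers measure 114 mm over their backs; the gripper's body (76 mm by 85 mm) begins 54 mm behind the grasp point. The pads swing forward as they close: fully open they stand 13 mm farther back than shut.
Start: joints at [-1.445, 0.291, -0.153, 1.127, 0, 1.431], TCP at [0.137, -0.507, 0.304] pointing down, gripper open.
Joint ranges: [-2.52, 2.52], [-0.91, 1.74], [-1.3, 1.37], [-1.96, 2.02], [-1.52, 1.47], [-3.14, 3.14]. Speed limits (rad/s): [2.22, 2.22, 2.79, 3.14, 3.14, 3.14].

INTERFACE

Orientations are given as a unit quaternion [x, y, z, w].
In Python, from cell import telemetry, eyes, bot gives the robot as it stands.
- The arm moves only by the shell command python3 -m jog 'ROWS' [FORCE]. ROWS is JSON, a list of rows, each a list of 5 numbers: the shift along the world's x, y, z as a fraction of full scale, then the turn about the world's z as a fraction of full scale, then the opening, from 0 (shut) to 1 (fully open). In form: [[dx, dy, dz, spin, claw], ...]. A call has 1 to 12 rows; each row is the pose to reach, as a shift and turn from the pose commanded when the call began; what a row does not reach only later rows make up. Full scale, the value 1, is 0.2 m for a shift and 90 degrees for a turn. A row lasts 1/10 s, in which the tool goes at most 50 mm and 8.59 degrees, less where a joint would pass 70% of its speed; a pose out of reach is approached as far as the arm can. A call with a number of a shift or a turn outside -1 to 1 is refused whole. A call with a gripper value outside its range is refused whole. The fingers move at their own pace and stop on an object; FORCE is the grip in N (left out, the last holds). Time passes only in rows, so rows that repeat a pose let the fingers close. It gives the time, the measured TCP pose, the force, the opening and the grip force at its end, in the units of the state.
- telemetry.sense(): the state, without advancing time (a new reading comes with each control period).
- eyes.capture(name): name is "scene" or "top"; returns a dict with "img" (420x560x3 uint8, blue, green, red), "fx", "fy", "cx", "cy" (pixels), "R" (3x3) and "t" (3): a world point X has camera coordinates R X + t. Camera axes: x right, y down, z forward; pixel columns grow to the right and rows downward; lengths in m; the calibration is good to about 2 mm. A picture is of the moment at which its call begins. There is no depth.
- bot.hand_in(): hands the job in; it is judged then, once.
The state is a dict: "t": time; "q": joint angles; "joint_vel": joint speeds; "effort": joint torques, N m; "ee_pos": TCP position; "tool_rot": TCP orientation; "force": force on the tool from outside, world axes, zero at the start; "ft_torque": the same for the moment, N m; "finger_gap": opening from 0.0 (shut) to 1.0 (fully open); "gripper_force": force on a finger pad.
Only numpy, scipy, OpenCV 4.12 (cv2) and the standard library are available. Lean on these libraries where they do the work, as an engineer would, in place of code of your own. Each camera call takes 0.05 s, during which the arm holds its last target. There are 200 camera calls.

TASK

A new grinding disc has been run up finger-tight on the flat lap. Push the spindle lock down until it latches, swing the click wrench that sits on the nut clockwise (seen from above) until the nut is home and the wrench handle gives at its joint, without forcing the handle on towards the end of its give; then press the lock again so that it springs back up. Leave the nut tight, the wrench on it with its handle sprung back straight, and the crucible, the bone blank, the caliper and the hand wheel where they lie.

Things in the scene. Friction and masses are not known exactly. Their poses are not given: they have to be found in the camera images.
- lock_top (a point): Spindle lock: a steel push button pointing up (cap 32 mm across, 8 mm thick, on a 16 mm stem) in a dark steel bracket on the left of the lap as seen from the robot. The point is the centre of the cap's top face, 160 mm above the bench when up; it moves with the cap. The bracket under it has its top at 132 mm, so the cap never meets it. z is up, x and y are the lap's.
- lock (a joint): Lock position in m: 0 = up (as at the start), grows when pressed. Push-push latch: pressed to its rigid stop (0.01275; it must pass 0.0118) and let go, it stays at about 0.0076; pressed to the stop again and let go, it springs up to 0. 2 N to start, 4 to 6 N near the stop, 8 N if fast. Latched, it holds the disc after up to 0.08 rad of play; up, disc and nut just turn together.
- nut_axis (a point): Point on the vertical axis of spindle and nut, at the wrench handle's height (136 mm above the bench); x points outward along the wrench head (34 mm across, top at 158 mm), which is captive on the nut.
- nut (a joint): Turn of the nut (with the wrench head) on the spindle in rad: 0 = home (hard end), negative = loose, grows clockwise from above. Starts at -0.5 to -0.28. It has about 1 Nm of friction both ways (5 to 6 N at the grip), so pulling the handle back anticlockwise loosens it again.
- handle_grip (a point): Centre of the wrench's grip: a black ribbed round bar 26 to 28 mm thick, 105 mm long, lying level, axis 136 mm above the bench. The point is 185 mm from the nut axis, about 35 mm beyond the housing's robot-side face. x points outward along the handle, z up. A 17 mm steel shank joins it to the head.
- handle (a joint): Click joint in rad: bend of the handle clockwise against its head, about a pivot 30 mm from the nut axis (155 mm from the grip point). Stays 0 until about 12 N at the grip (2.3 Nm), then gives at 13 to 15 N (more if fast) up to a hard end at 0.27. Clicked from 0.07 (11 mm at the grip); beyond 0.21 (33 mm) it is forced. Let go, it springs back to 0.
- crucible: White ceramic crucible, 72 mm across, 70 mm high, standing on the bench in front of the lap; origin under its centre. Not to be moved.
- blank: Bone disc blank, 48 mm across and 8 mm thick, flat on the bench in front of the lap; origin under its centre. Not to be moved.
- caliper: Steel caliper 230 mm long, 11 mm high, lying on the bench to the right of the lap; origin under the middle of its beam, x along it. Not to be moved.
- handwheel: Aluminium hand wheel, 130 mm across, 24 mm high, lying on the bench to the left of the lap; origin under its hub. Not to be moved.
- lap: The flat lap grinder, fixed: grey housing 300 mm (x) by 320 mm (y), 84 mm high, under a 250 mm toothed steel plate and a 200 mm grinding disc whose top is at 108 mm. Origin at bench level on the spindle axis; x points away from the robot, y to its left.

How it is judged:
On the way, in this order (a step that is already met when the one before it is completed fails the run):
1. the spindle lock is latched down and let go (value of joint lock between 0.006 and 0.009 m and contact force between the fingers and lock below 0.3 N), for 0.2 s.
2. with the lock latched and the nut home, the wrench handle gives at its joint (value of joint handle above 0.07 rad and value of joint nut above -0.03 rad and value of joint lock between 0.006 and 0.009 m), for 0.05 s.
3. the spindle lock is pressed again and stands up, let go (value of joint lock below 0.002 m and contact force between the fingers and lock below 0.3 N), for 0.2 s.
At the end, for the whole second after the job is handed in: The nut is home (within 0.06 rad of its seat) and at rest, the wrench handle has sprung back straight (bent less than 0.03 rad), the spindle lock stands up (pressed less than 2 mm), and the robot touches nothing (value of joint nut above -0.06 rad and value of joint handle below 0.03 rad and value of joint lock below 0.002 m and velocity of joint nut between -0.05 and 0.05 rad/s and velocity of joint handle between -0.05 and 0.05 rad/s and contact force between the fingers and anything else below 0.3 N).
It fails at once if the wrench handle is forced beyond 0.21 rad of give (value of joint handle above 0.21 rad).
It fails at once if the crucible, blank, caliper or hand wheel is moved more than 20 mm (distance of any of crucible, blank, caliper, handwheel from where it was at the start of the episode above 0.02 m).
It also fails if it takes over 67 s, if anything falls off the work surface, if the arm or the gripper's body presses on something with over 40 N, if the wrist force passes 120 N, or if a joint passes its speed limit or range.

## Working session

There is one attempt and no reset: what is moved stays moved. The work goes in short steps, Python scripts to look and compute and a shell command to move; the robot and the scene stay as the last step left them, time stands still between calls to the robot, and variables do not carry over. Pictures are saved under pics/ and viewed, at most 10 in all, crops included, and the job is handed in when it is done.

```bash
mkdir -p pics
python3 - <<'E'
from cell import telemetry, eyes, bot
import cv2,json
for n in("scene","top"):
    c=eyes.capture(n); cv2.imwrite(f"pics/{n}0.png",c["img"]); print(n,c["fx"],c["fy"],c["cx"],c["cy"],c["R"],c["t"])
s=telemetry.sense(); print({k:s[k] for k in("t","ee_pos","tool_rot","force","finger_gap")},bot.tips_ahead)
E
```

```text
scene 522.8805065049008 522.8805065049008 283.80679502088935 212.16250338575708 [[ 0.0230836   0.99955243 -0.0190285 ]
 [ 0.57802767 -0.02887374 -0.81550618]
 [-0.81569061  0.00782582 -0.57843547]] [ 0.00246596 -0.17480787  1.87687484]
top 380.521572169425 380.521572169425 282.9112856312105 214.14088796667383 [[ 0.02928503 -0.99896173  0.03489781]
 [-0.99354203 -0.03291944 -0.10858429]
 [ 0.10962037 -0.03149254 -0.99347451]] [-0.03744338  0.52101427  1.00838686]
{'t': 0.1, 'ee_pos': array([ 0.13739437, -0.50640458,  0.3034223 ]), 'tool_rot': array([ 9.91244943e-01,  1.32034656e-01,  1.47155595e-05, -5.59160343e-04]), 'force': array([ 0.33990285,  0.15620215, -0.72419198]), 'finger_gap': 0.9997672218991717} 0.0726
```

View pics/scene0.png

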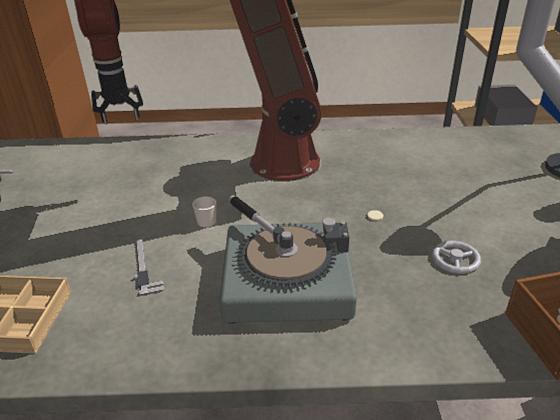

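View pics/top0.png

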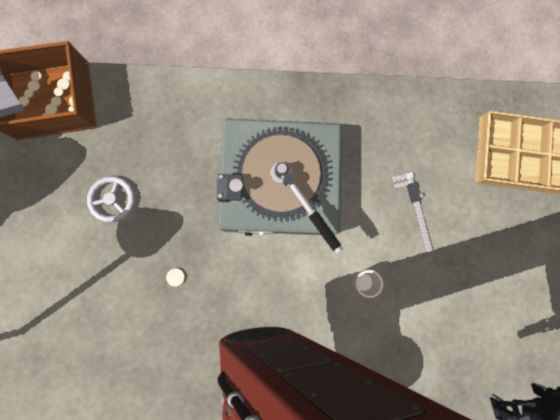

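Scene view: the lap is in the middle, the lock at about (335,230), the wrench grip runs up-left from (270,225) to (232,200), and the crucible is at (205,212). Top view: lock cap (236,185), nut (282,171), black grip from (307,205) to (339,249), crucible (369,283), blank (175,277). Next I'll locate these with masks.

```bash
cat > h.py <<'E'
import numpy as np, cv2
from cell import telemetry, eyes, bot
def ray(c,u,v,z):
    R=np.array(c["R"]);t=np.array(c["t"]);o=-R.T@t
    d=R.T@np.array([(u-c["cx"])/c["fx"],(v-c["cy"])/c["fy"],1]); return o+d*(z-o[2])/d[2]
def pix(c,X):
    p=np.array(c["R"])@X+np.array(c["t"]); return c["fx"]*p[0]/p[2]+c["cx"],c["fy"]*p[1]/p[2]+c["cy"]
def grip(c):
    g=c["img"].max(2); m=np.zeros_like(g); m[195:260,295:350]=(g[195:260,295:350]<45)*255
    n,l,s,ce=cv2.connectedComponentsWithStats(m); i=1+s[1:,4].argmax()
    return cv2.minAreaRect(np.argwhere(l==i)[:,::-1].astype(np.float32)), s[i]
E
python3 - <<'E'
from h import *
c=eyes.capture("top"); im=c["img"]
r,s=grip(c); print(r,s); b=cv2.boxPoints(r); print(b)
e=[(b[i]+b[(i+1)%4])/2 for i in range(4)]
for p in e: print("gripedge",p,ray(c,*p,.136).round(4))
for n,p,z in(("lock",(236,185),.16),("nut",(282,171),.158),("cruc",(369,283),.07),("blank",(175,277),.008)): print(n,ray(c,*p,z).round(4))
a=cv2.resize(im[150:260,210:360],None,fx=5,fy=5,interpolation=cv2.INTER_CUBIC); cv2.imwrite("pics/c1.png",a)
d=eyes.capture("scene")["img"]; cv2.imwrite("pics/c2.png",cv2.resize(d[180:290,220:370],None,fx=5,fy=5,interpolation=cv2.INTER_CUBIC))
E
```

```text
((326.5384216308594, 228.8076934814453), (39.66106414794922, 3.8829009532928467), 56.3099365234375) [315 212  25  35 139]
[[313.92303 213.38461]
 [317.1538  211.23077]
 [339.1538  244.23077]
 [335.92303 246.38461]]
gripedge [315.53842 212.3077 ] [ 0.5173 -0.0977  0.136 ]
gripedge [328.1538  227.73077] [ 0.4804 -0.1293  0.136 ]
gripedge [337.53842 245.3077 ] [ 0.4383 -0.153   0.136 ]
gripedge [324.92303 229.88461] [ 0.4749 -0.1215  0.136 ]
lock [0.5738 0.0971 0.16  ]
nut [ 0.6124 -0.0118  0.158 ]
cruc [ 0.3456 -0.2479  0.07  ]
blank [0.3435 0.2652 0.008 ]
```

View pics/c1.png

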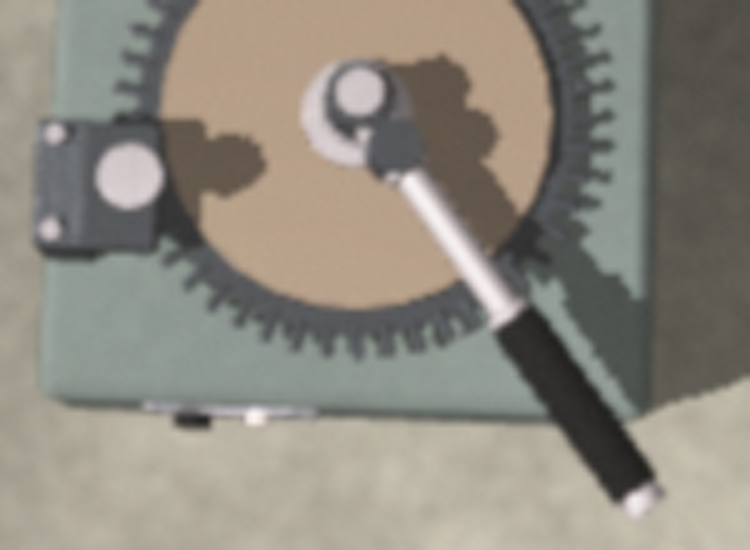

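View pics/c2.png

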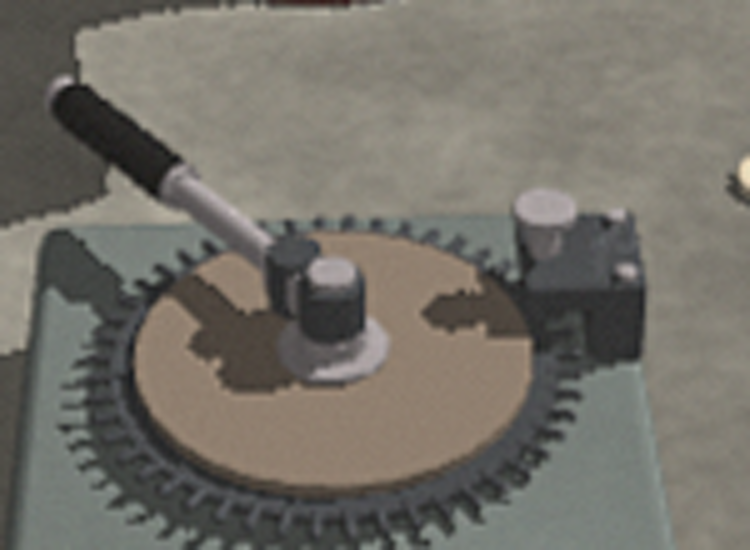

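Crop 1: lock cap at (130,176), nut top at (360,91), and the grip axis from (513,318) to (636,482). Crop 2: lock cap at (545,207), nut top at (334,270), and the grip from (170,180) to (68,98). I'll triangulate from these.

Run:
```python
from h import *
c=eyes.capture("top"); d=eyes.capture("scene")
T=lambda p:((p[0]-2)/5+210,(p[1]-2)/5+150); S=lambda p:((p[0]-2)/5+220,(p[1]-2)/5+180)
P=lambda c:np.array([[c["fx"],0,c["cx"]],[0,c["fy"],c["cy"]],[0,0,1]])@np.c_[np.array(c["R"]),np.array(c["t"])]
for n,a,b,z in(("lock",(130,176),(545,207),.16),("nut",(360,91),(334,270),.158),("g1",(513,318),(170,180),.136),("g2",(636,482),(68,98),.136)):
    X=cv2.triangulatePoints(P(c),P(d),np.array(T(a)).reshape(2,1),np.array(S(b)).reshape(2,1))[:,0]
    print(n,ray(c,*T(a),z).round(4),ray(d,*S(b),z).round(4),(X[:3]/X[3]).round(4))
N=ray(c,*T((360,91)),.158);G1=ray(c,*T((513,318)),.136);G2=ray(c,*T((636,482)),.136)
N[2]=.136
for g in(G1,G2):
    u=g-N; print(np.linalg.norm(u),np.degrees(np.arctan2(u[1],u[0])))
u=(G2-N);u/=np.linalg.norm(u);print("grip",N+u*.185)
u=(G2-G1);print("axis",np.degrees(np.arctan2(u[1],u[0])))
q=telemetry.sense()["tool_rot"]; from scipy.spatial.transform import Rotation as Ro
print(Ro.from_quat(q).as_matrix().round(3))
```

```text
lock [0.5742 0.0981 0.16  ] [0.5717 0.1004 0.16  ] [0.574  0.0994 0.1616]
nut [ 0.6202 -0.0106  0.158 ] [ 0.616  -0.0073  0.158 ] [ 0.6196 -0.0085  0.1609]
g1 [ 0.5148 -0.0895  0.136 ] [ 0.5055 -0.0916  0.136 ] [ 0.5141 -0.0903  0.1421]
g2 [ 0.4365 -0.1512  0.136 ] [ 0.4246 -0.1502  0.136 ] [ 0.4363 -0.1492  0.1439]
0.1316475232896369 -143.18788810505077
0.23132014731356684 -142.57291128995413
grip [ 0.47330735 -0.1230419   0.136     ]
axis -141.76078217769242
[[ 0.965  0.262 -0.   ]
 [ 0.262 -0.965  0.   ]
 [ 0.    -0.    -1.   ]]
```

```bash
python3 -m jog '[[0.55,0.75,0,0,0],[0.55,0.75,0,0,0],[0.55,0.75,0,0,0],[0.55,0.75,0,0,0],[0.55,0.75,0,0,0]]' 40
python3 -m jog '[[0.55,0.75,0,0,0],[0.55,0.75,0,0,0],[0.55,0.75,0,0,0],[0.55,0.75,0,0,0],[0.55,0.75,0,0,0]]'
python3 -m jog '[[0.55,0.75,0,0,0],[0.55,0.75,0,0,0],[0.55,0.75,0,0,0],[0.55,0.75,0,0,0],[0.55,0.75,0,0,0]]'
python3 -m jog '[[0.53,0.78,-0.2,0,0],[0.53,0.78,-0.2,0,0],[0.53,0.78,-0.2,0,0],[0.53,0.78,-0.2,0,0],[0.53,0.78,-0.2,0,0],[0.53,0.78,-0.2,0,0],[0.53,0.78,-0.2,0,0],[0.53,0.78,-0.2,0,0]]'
python3 - <<'E'
from h import *
c=eyes.capture("top");d=eyes.capture("scene")
a=cv2.resize(d["img"][160:260,270:390],None,fx=5,fy=5);cv2.imwrite("pics/s3.png",a)
E
```

```text
t: 0.8
ee_pos: [0.249, -0.3534, 0.3041]
tool_rot: [0.991, 0.134, 0.0, -0.001]
force: [-0.5, -0.5, 0.0]
finger_gap: 0.143
gripper_force: 0.0
t: 1.3
ee_pos: [0.359, -0.2043, 0.304]
tool_rot: [0.991, 0.134, 0.0, -0.0]
force: [-0.4, -0.5, 0.2]
finger_gap: -0.006
gripper_force: 0.0
t: 1.8
ee_pos: [0.4694, -0.0549, 0.3037]
tool_rot: [0.991, 0.134, 0.0, -0.0]
force: [-0.2, -0.2, 0.8]
finger_gap: -0.0
gripper_force: 0.0
t: 2.6
ee_pos: [0.5732, 0.0977, 0.2644]
tool_rot: [0.991, 0.131, 0.0, 0.0]
force: [-0.6, 0.1, -0.8]
finger_gap: -0.002
gripper_force: 0.0
```

View pics/s3.png

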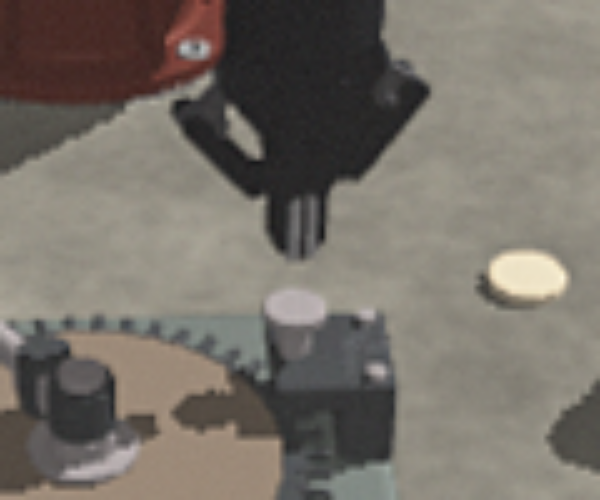

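The shut fingertips at (298,255) are directly above the cap at (295,303). I'll press slowly.

```bash
python3 -m jog '[[0,0,-0.1,0,0],[0,0,-0.14,0,0],[0,0,-0.15,0,0],[0,0,-0.16,0,0],[0,0,-0.17,0,0],[0,0,-0.18,0,0],[0,0,-0.19,0,0],[0,0,-0.195,0,0],[0,0,-0.2,0,0],[0,0,-0.205,0,0],[0,0,-0.21,0,0],[0,0,-0.21,0,0]]'
```

```text
t: 3.9
ee_pos: [0.5735, 0.0992, 0.2219]
tool_rot: [0.991, 0.132, 0.0, 0.0]
force: [-2.1, -1.6, 3.5]
finger_gap: 0.001
gripper_force: 1.7
```

```bash
python3 -m jog '[[0,0,-0.005,0,0],[0,0,-0.01,0,0],[0,0,-0.015,0,0],[0,0,-0.015,0,0]]';python3 -m jog '[[0,0,-0.005,0,0],[0,0,-0.01,0,0],[0,0,-0.01,0,0]]'
```

```text
t: 4.3
ee_pos: [0.5736, 0.0993, 0.2199]
tool_rot: [0.991, 0.132, 0.001, 0.0]
force: [-4.2, -2.2, 13.2]
finger_gap: 0.002
gripper_force: 6.7
t: 4.6
ee_pos: [0.5737, 0.0993, 0.2197]
tool_rot: [0.991, 0.132, 0.001, 0.0]
force: [-10.0, -2.7, 31.1]
finger_gap: -0.002
gripper_force: 15.4
```

```bash
python3 -m jog '[[0,0,0.03,0,0],[0,0,0.06,0,0],[0,0,0.1,0,0],[0,0,0.2,0,0],[0,0,0.35,0,0],[0,0,0.35,0,0]]'
python3 - <<'E'
from h import *
c=eyes.capture("top");d=eyes.capture("scene")
a=cv2.resize(d["img"][160:260,270:390],None,fx=5,fy=5);cv2.imwrite("pics/s4.png",a)
E
```

```text
t: 5.2
ee_pos: [0.575, 0.0995, 0.2905]
tool_rot: [0.991, 0.132, 0.003, 0.0]
force: [0.3, 0.5, -0.2]
finger_gap: -0.002
gripper_force: 0.0
```

View pics/s4.png

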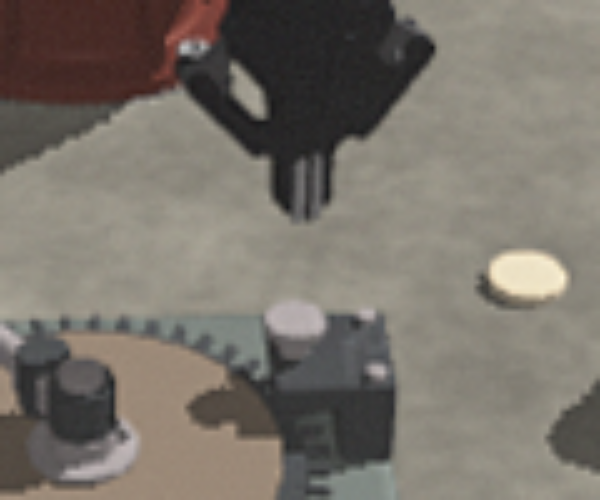

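The cap sits about 8 mm lower at (295,318), so it is latched. Next I'll go to the far (right) side of the grip.

```bash
python3 -m jog '[[-0.15,-0.65,0,0.26,0],[-0.15,-0.65,0,0.26,0],[-0.15,-0.65,0,0.26,0],[-0.15,-0.65,0,0.26,0]]'; python3 -m jog '[[-0.2,-0.65,0,0,0],[-0.2,-0.65,0,0,0],[-0.2,-0.65,0,0,0],[-0.2,-0.65,-0.25,0,0],[-0.2,-0.65,-0.5,0,0],[-0.2,-0.65,-0.5,0,0],[-0.2,-0.65,-0.5,0,0]]'
python3 - <<'E'
from h import *
c=eyes.capture("top");d=eyes.capture("scene")
a=cv2.resize(d["img"][150:260,200:310],None,fx=4,fy=4);b=cv2.resize(c["img"][155:265,270:380],None,fx=4,fy=4);cv2.imwrite("pics/s5.png",np.hstack([a,b])[:, :800] if 0 else cv2.resize(np.hstack([a,b]),(800,400)))
E
```

```text
t: 5.7
ee_pos: [0.542, -0.0344, 0.2858]
tool_rot: [0.944, 0.331, -0.001, -0.0]
force: [0.3, 0.1, 0.2]
finger_gap: -0.002
gripper_force: 0.0
t: 6.4
ee_pos: [0.503, -0.16, 0.1869]
tool_rot: [0.944, 0.33, -0.001, -0.001]
force: [0.0, -0.6, 1.1]
finger_gap: -0.0
gripper_force: 0.0
```

View pics/s5.png

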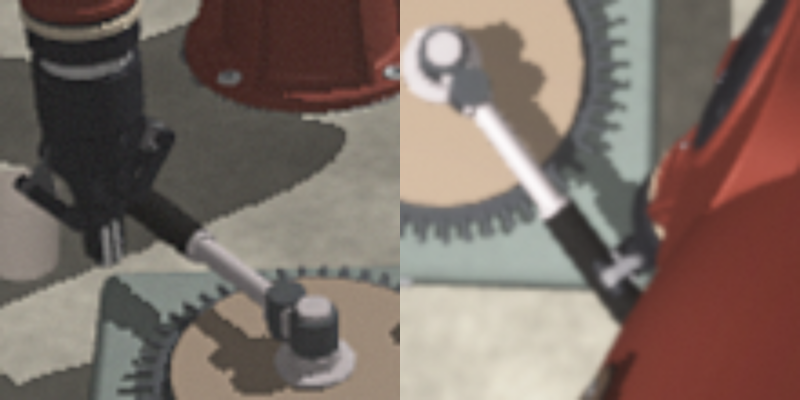

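The shut fingers stand just right of the grip, with the tip at (108,262) in the left panel and the handle to its right, so the side is correct. I'll work out an arc table for the push.

```bash
cat >> h.py <<'E'
N=np.array([.6185,-.0095]); TH=np.radians(-142.4)
def arc(phi,off=.028):
    th=TH-phi; u=np.array([np.cos(th),np.sin(th)]); p=np.array([u[1],-u[0]]); return N+.185*u-off*p
def state():
    s=telemetry.sense(); x=np.array(s["ee_pos"])[:2]
    v=x-N; ang=np.arctan2(v[1],v[0]); r=np.hypot(*v)
    phi=TH-ang+(np.arctan2(.028,.185)); f=np.array(s["force"])[:2]; th=ang-np.arctan2(.028,.185)
    p=np.array([np.sin(th),-np.cos(th)]); return phi,r,f@p,x
E
python3 - <<'E'
from h import *
print(state())
x=state()[3]
for k in np.arange(-.08,.85,.08): print(round(k,2),((arc(k)-x)/.2).round(3),"spin",round(-k/(np.pi/2),3))
E
```

```text
(np.float64(-0.11968285869315515), np.float64(0.18930692519411985), np.float64(-0.378362357386547), array([ 0.50474066, -0.16081399]))
-0.08 [-0.023  0.032] spin 0.051
0.0 [-0.079  0.081] spin -0.0
0.08 [-0.131  0.135] spin -0.051
0.16 [-0.178  0.193] spin -0.102
0.24 [-0.221  0.255] spin -0.153
0.32 [-0.258  0.319] spin -0.204
0.4 [-0.291  0.387] spin -0.255
0.48 [-0.317  0.457] spin -0.306
0.56 [-0.338  0.528] spin -0.357
0.64 [-0.354  0.602] spin -0.407
0.72 [-0.363  0.676] spin -0.458
0.8 [-0.367  0.751] spin -0.509
```

```bash
python3 -m jog '[[-0.05,0.055,0,0,0],[-0.08,0.08,0,0,0],[-0.105,0.108,0,-0.025,0],[-0.13,0.135,0,-0.05,0],[-0.155,0.165,0,-0.075,0],[-0.178,0.193,0,-0.1,0],[-0.2,0.225,0,-0.125,0],[-0.22,0.255,0,-0.15,0],[-0.22,0.255,0,-0.15,0]]'; python3 -c "
from h import *
print(state())
x=state()[3]
for k in np.arange(.2,.85,.04): print(round(k,2),((arc(k)-arc(.24))/.2).round(3))"
```

```text
t: 7.4
ee_pos: [0.4608, -0.11, 0.1889]
tool_rot: [0.976, 0.217, 0.002, 0.002]
force: [2.5, -2.3, 1.5]
finger_gap: -0.0
gripper_force: 1.4
(np.float64(0.23908665025285608), np.float64(0.18700384036594814), np.float64(-3.0886323115195973), array([ 0.46079627, -0.10999861]))
0.2 [ 0.021 -0.031]
0.24 [0. 0.]
0.28 [-0.019  0.032]
0.32 [-0.038  0.065]
0.36 [-0.054  0.098]
0.4 [-0.07   0.132]
0.44 [-0.084  0.167]
0.48 [-0.097  0.202]
0.52 [-0.108  0.238]
0.56 [-0.118  0.274]
0.6 [-0.126  0.31 ]
0.64 [-0.133  0.347]
0.68 [-0.139  0.384]
0.72 [-0.143  0.421]
0.76 [-0.145  0.459]
0.8 [-0.146  0.496]
0.84 [-0.146  0.533]
```

```bash
S='python3 -c "from h import *;print(state())"'; python3 -m jog '[[-0.01,0.016,0,-0.012,0],[-0.019,0.032,0,-0.025,0]]' | sed -n '2p;4p'; eval $S; python3 -m jog '[[-0.01,0.016,0,-0.012,0],[-0.019,0.033,0,-0.025,0]]'| sed -n '2p;4p'; eval $S
```

```text
ee_pos: [0.4573, -0.1043, 0.1885]
force: [3.1, -5.5, 3.6]
(np.float64(0.2747362483765216), np.float64(0.18705729963812026), np.float64(-6.25566975354515), array([ 0.45726842, -0.10434097]))
ee_pos: [0.4536, -0.0977, 0.1885]
force: [3.1, -4.8, 4.2]
(np.float64(0.31521866334906495), np.float64(0.18704488092858623), np.float64(-5.529594990482351), array([ 0.45357312, -0.09773215]))
```

```bash
S='python3 -c "from h import *;print(state())"'; python3 -m jog '[[-0.008,0.016,0,-0.012,0],[-0.016,0.033,0,-0.025,0]]' | sed -n '4p'; eval $S; python3 -m jog '[[-0.008,0.016,0,-0.012,0],[-0.016,0.034,0,-0.025,0]]'| sed -n '4p'; eval $S
```

```text
force: [1.8, -4.4, 3.0]
(np.float64(0.35465033598621004), np.float64(0.1869763661875233), np.float64(-4.747273212927375), array([ 0.45028473, -0.091132  ]))
force: [3.1, -4.3, 3.8]
(np.float64(0.394783606330572), np.float64(0.18697117366093985), np.float64(-4.990587929047111), array([ 0.44714966, -0.08431497]))
```

```bash
S='python3 -c "from h import *;print(state())"'; python3 -m jog '[[-0.007,0.017,0,-0.012,0],[-0.014,0.035,0,-0.025,0]]' | sed -n '4p'; eval $S; python3 -m jog '[[-0.007,0.017,0,-0.012,0],[-0.013,0.035,0,-0.025,0]]'| sed -n '4p'; eval $S
```

```text
force: [2.6, -5.0, 3.7]
(np.float64(0.4353318981574403), np.float64(0.18691104878497802), np.float64(-5.41155443936487), array([ 0.44431374, -0.07728561]))
force: [3.0, -7.4, 2.8]
(np.float64(0.475318958573742), np.float64(0.1869258744115686), np.float64(-7.850228829593001), array([ 0.44172914, -0.0702729 ]))
```

```bash
S='python3 -c "from h import *;print(state())"'; python3 -m jog '[[-0.003,0.009,0,-0.006,0],[-0.006,0.018,0,-0.012,0]]' | sed -n '4p'; eval $S; python3 -m jog '[[-0.003,0.009,0,-0.006,0],[-0.005,0.018,0,-0.012,0]]'| sed -n '4p'; eval $S
```

```text
force: [3.2, -13.5, 1.7]
(np.float64(0.48903321770220404), np.float64(0.18692895346758043), np.float64(-13.80763145155326), array([ 0.44090941, -0.06784394]))
force: [1.3, -12.1, 2.5]
(np.float64(0.5083328920386283), np.float64(0.18689391039869413), np.float64(-12.155205340712488), array([ 0.43985003, -0.06439556]))
```

The handle is giving: force plateaus at about 12–14 N from φ ≈ 0.487. I'll push about 15 mm further.

```bash
S='python3 -c "from h import *;print(state())"'; python3 -m jog '[[-0.005,0.018,0,-0.012,0],[-0.01,0.036,0,-0.025,0]]' | sed -n '4p'; eval $S; python3 -m jog '[[-0.004,0.018,0,-0.012,0],[-0.008,0.036,0,-0.025,0],[-0.008,0.036,0,-0.025,0]]'| sed -n '4p'; eval $S
```

```text
force: [2.3, -14.8, 2.7]
(np.float64(0.5476419339159084), np.float64(0.18693536019341186), np.float64(-14.918357925610685), array([ 0.43779063, -0.05734301]))
force: [2.0, -13.5, 2.2]
(np.float64(0.5891212712450822), np.float64(0.1868490618416859), np.float64(-13.63744381414984), array([ 0.43604641, -0.04978969]))
```

The give is about 19 mm at the grip, roughly 0.12 rad. I'll ease back slowly, then lift clear.

```bash
python3 -m jog '[[0.005,-0.02,0,0,0],[0.01,-0.04,0,0,0],[0.015,-0.06,0,0,0],[0.02,-0.08,0,0,0],[0.025,-0.1,0,0,0],[0.03,-0.12,0,0,0],[0.035,-0.14,0,0,0],[0.045,-0.18,0,0,0],[0.05,-0.25,0,0,0],[0.05,-0.3,0,0,0],[0.05,-0.3,0.3,0,0],[0.05,-0.3,0.5,0,0]]'; python3 -m jog '[[0,0,0.05,0,0],[0,0,0.05,0,0]]'
python3 - <<'E'
from h import *
c=eyes.capture("top");d=eyes.capture("scene")
a=d["img"][150:260,220:370];b=c["img"][150:260,210:360];cv2.imwrite("pics/s6.png",cv2.resize(np.hstack([a,b]),(800,293)))
x=state()[3];print(x,(np.array([.5735,.0992])-x)/.2)
E
```

```text
t: 10.7
ee_pos: [0.4431, -0.1083, 0.2873]
tool_rot: [0.999, 0.042, -0.002, -0.001]
force: [1.6, 0.0, 0.4]
finger_gap: 0.0
gripper_force: 0.0
t: 10.9
ee_pos: [0.4451, -0.1087, 0.2986]
tool_rot: [0.999, 0.043, 0.002, 0.001]
force: [0.4, -0.2, -1.3]
finger_gap: 0.003
gripper_force: 0.0
[ 0.44373208 -0.10789024] [0.64883958 1.0354512 ]
```

View pics/s6.png

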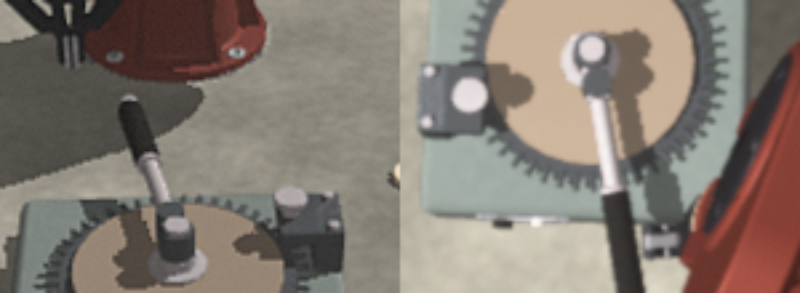

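The wrench now points nearly at the robot, from nut (592,48) to grip (625,280) in the right panel, and it is straight; the lock is still down. Now the second press.

```bash
python3 -m jog '[[0.325,0.515,0,0,0],[0.325,0.515,0,0,0],[0.325,0.515,0,0,0],[0.325,0.515,0,0,0]]'|sed -n 2p; python3 -m jog '[[0.325,0.515,0,0,0],[0.325,0.515,0,0,0],[0.325,0.515,0,0,0],[0.325,0.515,-0.2,0,0],[0.325,0.515,-0.2,0,0],[0.325,0.515,-0.2,0,0]]'
```

```text
ee_pos: [0.5095, -0.0025, 0.2946]
t: 12.0
ee_pos: [0.5729, 0.0974, 0.2558]
tool_rot: [0.999, 0.043, -0.002, 0.0]
force: [-0.4, 0.3, 0.9]
finger_gap: 0.0
gripper_force: 0.0
```

```bash
python3 -m jog '[[0,0.01,-0.05,0,0],[0,0.01,-0.1,0,0],[0,0.01,-0.12,0,0],[0,0.01,-0.13,0,0],[0,0.01,-0.14,0,0],[0,0.01,-0.15,0,0],[0,0.01,-0.16,0,0],[0,0.01,-0.17,0,0],[0,0.01,-0.18,0,0],[0,0.01,-0.185,0,0],[0,0.01,-0.19,0,0],[0,0.01,-0.19,0,0]]'; python3 -m jog '[[0,0,-0.005,0,0],[0,0,-0.01,0,0],[0,0,-0.01,0,0]]'
```

```text
t: 13.2
ee_pos: [0.5744, 0.1003, 0.2199]
tool_rot: [0.999, 0.043, 0.001, 0.0]
force: [-2.3, 0.2, 11.3]
finger_gap: 0.001
gripper_force: 5.6
t: 13.5
ee_pos: [0.5745, 0.1004, 0.2197]
tool_rot: [0.999, 0.043, 0.001, 0.0]
force: [-8.7, -0.8, 28.1]
finger_gap: -0.001
gripper_force: 14.1
```

```bash
python3 -m jog '[[0,0,0.03,0,0],[0,0,0.06,0,0],[0,0,0.1,0,0],[0,0,0.2,0,0],[0,0,0.35,0,0],[0,0,0.5,0,0],[0,0,0.5,0,0],[0,0,0.5,0,0],[0,0,0.5,0,0]]'
python3 - <<'E'
from h import *
c=eyes.capture("top");d=eyes.capture("scene")
a=d["img"][160:260,220:370];b=c["img"][160:260,210:360];cv2.imwrite("pics/s7.png",cv2.resize(np.vstack([a,b]),(450*1,600)))
cv2.imwrite("pics/s7.png",cv2.resize(a,(750,500)))
cv2.imwrite("pics/t7.png",cv2.resize(c["img"][150:290,150:390],(720,420)))
E
```

```text
t: 14.4
ee_pos: [0.5737, 0.1003, 0.3158]
tool_rot: [0.999, 0.043, -0.001, -0.0]
force: [-0.2, -0.1, 0.1]
finger_gap: -0.003
gripper_force: 0.0
```

View pics/s7.png

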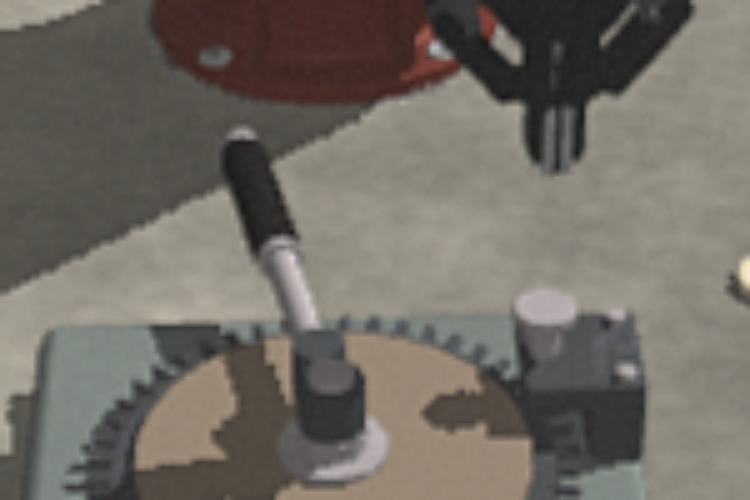

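View pics/t7.png

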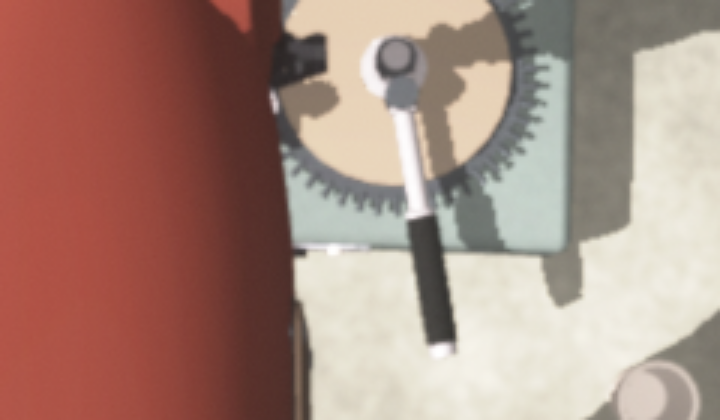

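The cap is back at its original height: row 307/5+160 = 221.4 px, as at the start. The wrench is straight, from (398,58) to (440,348) in the top crop, and the crucible is untouched.

```bash
python3 -c "from cell import bot;print(bot.hand_in())"
```

```text
the job is handed in; nothing more can be done
None
```

The job is handed in with no verdict returned: the lock was latched, the wrench gave with the nut home at about 0.12 rad (estimated from grip travel), and the last pictures show the lock back up, the handle straight and the crucible unmoved; I took no final check of the blank, caliper or hand wheel, but the arm never went near them.

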